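Stopper the coin flask and start the shaker

TASK

The flask of coins clamped on the shaker is still open. Gently set the stopper that fits its neck into it, narrow end down and pushed home until its flange sits flat on the rim, without dropping it; only then press the shaker's start button all the way down and let it come back up. Leave the other stopper and everything else on the table where it is.

Things in the scene. Friction and masses are not known exactly. Their poses are not given: they have to be found in the camera images.
- narrow_stopper: Brown rubber stopper that fits the flask, upright on its narrow end, about 120 g. Origin: centre of its underside, z up its axis; yaw is meaningless. From below: taper 36 mm high, 38 mm across at the bottom, 49 at its top; flange 70 mm across, 8 thick (36 to 44 mm above the origin); round grip 30 mm across, 36 high (44 to 80 mm above the origin).
- narrow_stopper_flange (a point): Centre of the underside of that stopper's flange, 36 mm above its origin; this meets the flask's rim when the stopper is home.
- wide_stopper: The other brown rubber stopper, too wide for the flask, standing upright on its narrow end; not to be moved. Same heights and same 30 mm grip, but the taper is 64 to 74 mm across and the flange 96 mm. Origin at the centre of its underside.
- shaker: White laboratory shaker, 170 mm (its x) by 300 mm (its y), its housing 55 mm high, that stands fixed on the table. Origin at the centre of its underside, z up. On its +y half lies a square aluminium platform, top at 65 mm, which carries the flask; the start button is on its -y half.
- flask: Clear glass conical flask with some green coins in it, clamped upright on the shaker's platform, fixed. Origin at the centre of its underside (at 0, 70, 65 mm in the shaker's frame). 130 mm high, 114 mm across the foot, its straight neck (the top 45 mm) 62 to 70 mm across outside and 54 mm inside.
- flask_rim (a point): Centre of the flask's mouth at the height of its rim, 130 mm above the flask's origin, 195 mm above the table.
- start_button_top (a point): Centre of the top face of the shaker's start button: a white round push button 32 mm across in a black round housing 48 mm across, at 0, -100 mm in the shaker's frame, top 79 mm above the table when up; it goes straight down. The point moves with the button.
- start_button (a joint): How far the start button is pressed, in m: 0 up, 0.008 fully down. A spring returns it; fully down takes about 4 N.
- jar: Bystander: closed glass specimen jar with a white cap, 66 mm across, 95 mm high, standing loose on the table. Origin at the centre of its underside.
- beaker: Bystander: empty clear plastic beaker, 72 mm across its rim, 90 mm high, standing loose. Origin at the centre of its underside.
- brush: Bystander: flat brush with a wooden handle, 180 mm long, 42 mm wide, 20 mm high, lying loose. Origin under its middle, x along it towards the bristles.
Not all that is in view belongs to the job. Leave any blue or orange look-alike of the narrow_stopper alone.

How it is judged:
By the outcome, as a careful person would: the job done as asked, in the order asked, and still so for the second after the job is handed in, with the robot touching nothing.
It also fails if it takes over 58 s, if anything falls off the work surface, if the arm or the gripper's body presses on something with over 40 N, if the wrist force passes 120 N, or if a joint passes its speed limit or range.

ROBOT

A 6-joint arm with a two-finger parallel gripper is mounted at the origin on the work surface. World frame = base frame: x ahead of the robot, y to its left, z up, the work surface at z = 0. Lengths are in m, angles in rad, forces in N, time in s.
With the tool pointing down it reaches from about 0.35 to 0.775 m from the base axis. Payload 7.3 kg.
Tool frame: the origin (TCP) lies on the front face of the gripper's body, between the roots of the fingers; the fingertips stand ahead of it and the grasp point (between the pads) lies 47 mm ahead of it (finger_overhang is the z of the fingertips in the tool frame, in m); z points along the fingers, y is the line along which they close (so a half turn about z gives the same grasp; the last joint's range is limited). The gripper opens to 92 mm and grips with 3 to 60 N. Pads are 19 mm wide; open, the fingers measure 130 mm over their backs; the gripper's body (75 mm by 190 mm) begins 47 mm behind the grasp point.
Start: joints at [0.968, 0.342, 1.524, -0, 1.275, -0.146], TCP at [0.232, 0.471, 0.292] pointing down, gripper open.
Joint ranges: [-2.53, 2.53], [-0.77, 2.02], [0.04, 2.7], [-1, 4.14], [0.28, 2.66], [-3.11, 3.11]. Speed limits (rad/s): [2.57, 2.57, 3.14, 3.14, 3.14, 3.14].

INTERFACE

Orientations are given as [roll, pitch, yaw] about the fixed x, y, z axes, in that order (R = Rz(yaw) Ry(pitch) Rx(roll)).
In Python, from cell import * gives the robot as it stands. The module is installed in compiled form; this text tells all that it offers.
- The arm moves only by the tool arm_command, never from a script. Its argument "series" is a list of rows, each an object of numbers: "x", "y", "z": the shift along the tool's x, y, z in mm; "rx", "ry", "rz": the turn, a rotation vector about the tool's x, y, z in degrees. A call has 1 to 20 rows; each row is the pose to reach, as a shift and turn from the pose commanded when the call began, along the tool's axes at that moment; what a row does not reach only later rows make up. A row lasts 1/10 s, in which the tool goes at most 50 mm and 8.59 degrees, less where a joint would pass 70% of its speed; a pose out of reach is approached as far as the arm can. A call with a gripper value outside its range is refused whole. "hand" is the finger opening in mm, from 0 to 91.8, set as the call begins (left out, the last holds). The fingers move at their own pace and stop on an object; "squeeze" is the grip in N (left out, the last holds). Time passes only in rows, so rows that repeat a pose let the fingers close. It gives the time, the measured TCP pose, the force, the opening and the grip force at its end, in the units of the state.
- observe(): the state, without advancing time (a new reading comes with each control period).
- read_camera(name): name is "scene" or "top" or "wrist"; returns a dict with "pixels" (480x640x3 uint8, blue, green, red), "K" (3x3 intrinsics, pixels), "rvec" (rotation vector, rad) and "tvec" (3), from world to camera coordinates, as OpenCV has them. Camera axes: x right, y down, z forward; pixel columns grow to the right and rows downward; lengths in m; the calibration is good to about 2 mm. A picture is of the moment at which its call begins. There is no depth.
- hand_in(): hands the job in; it is judged then, once.
Trained networks look in a picture, given as the dict that the camera call returned (one of the last four; its "shot" number tells which), for a name from the list of things; names that differ only in an ending like _2 or _b are one class to them, and where a whole thing is asked for, a point or a joint stands for the part that bears it (a point fixed in the world has none). Each returns a list of dicts, best first, with "confidence" (0 to 1); they miss things now and then, are a little off and sometimes report something else, mostly with a low value. They report only what shows in the picture. A call takes as long as a camera call. They do not tell look-alikes from the thing itself.
- boxes_of(picture, query): "point" ([x, y, z] in m, in world coordinates, good to about 4 mm: the middle of the surface that is visible of it).
- trace(picture, query): "pixels" (480x640 bool, what is visible of it).
- mark_of(picture, query): "point" ([x, y, z] in m, in world coordinates, good to about 4 mm: a listed point, or the origin of a listed thing).
The state is a dict: "time": time; "qpos": joint angles; "qvel": joint speeds; "joint_efforts": joint torques, N m; "tool_pos": TCP position; "tool_rot": TCP orientation; "contact_force": force on the tool from outside, world axes, zero at the start; "torque": the same for the moment, N m; "opening": finger opening in m; "grip_force": force on a finger pad.
Only numpy, scipy, OpenCV 4.12 (cv2) and the standard library are available. Lean on these libraries where they do the work, as an engineer would, in place of code of your own. Each camera call takes 0.05 s, during which the arm holds its last target. There are 200 camera calls.

## Working session

There is one attempt and no reset: what is moved stays moved. The work goes in short steps, Python scripts to look and compute and a tool call to move; the robot and the scene stay as the last step left them, time stands still between calls to the robot, and variables do not carry over. Pictures are saved under pics/ and viewed, at most 10 in all, crops included, and the job is handed in when it is done.

Besides the shell and the picture viewer there is one more tool, called in YAML: its name, and indented under it one key for each argument. arm_command: Moves the arm, as the interface text tells. Its arguments: {"type":"object","properties":{"series":{"type":"array"},"hand":{"type":"number"},"squeeze":{"type":"number"}},"required":["series"]}

```bash
mkdir -p pics; cat > h.py <<'E'
from cell import *
import numpy as np, cv2
def proj(p,P):
    return cv2.projectPoints(np.array([P],float),p["rvec"],p["tvec"],p["K"],None)[0].ravel()
def ray(p,uv,z):
    R=cv2.Rodrigues(np.array(p["rvec"]))[0];t=np.array(p["tvec"]).ravel()
    d=R.T@np.linalg.inv(p["K"])@np.array([uv[0],uv[1],1.]);c=-R.T@t
    return c+d*(z-c[2])/d[2]
E
python3 - <<'E'
from h import *
s=observe();print(s)
ims=[]
for n in ["scene","top"]:
    p=read_camera(n);cv2.imwrite(f"pics/{n}0.png",p["pixels"])
    for q in ["narrow_stopper","wide_stopper","flask_rim","start_button_top","shaker","jar","beaker","brush"]:
        for r in mark_of(p,q)[:4]:
            print(n,q,round(r["confidence"],2),np.round(r["point"],4),proj(p,r["point"]).round())
E
```

```text
{'time': 0.0, 'qpos': array([ 9.68015797e-01,  3.42740186e-01,  1.52499161e+00,  1.81506469e-05,
        1.27539315e+00, -1.46026361e-01]), 'qvel': array([-8.04754129e-04, -8.40772878e-04, -1.32546929e-03,  1.61267692e-03,
        2.23272898e-05, -8.65692499e-04]), 'joint_efforts': array([-6.76736581e-04, -4.31236053e+01, -2.44217098e+01,  7.17036752e-02,
        5.60185465e-02, -1.33010640e-04]), 'tool_pos': array([0.23136463, 0.47094252, 0.29154469]), 'tool_rot': array([-3.14007919e+00, -2.40132426e-04,  2.68483301e+00]), 'contact_force': array([-0.46622309,  0.40584965,  0.45382676]), 'torque': array([-0.03668022,  0.00885872,  0.02939876]), 'grip_force': 0.0, 'opening': 0.09148161716157427}
scene narrow_stopper 0.86 [ 0.5497 -0.1774  0.0007] [296. 228.]
scene narrow_stopper 0.84 [ 0.6642 -0.176   0.0026] [266. 240.]
scene narrow_stopper 0.65 [ 0.531  -0.0546  0.0033] [325. 243.]
scene wide_stopper 0.94 [ 0.4994 -0.3464 -0.0023] [279. 202.]
scene wide_stopper 0.47 [0.5032 0.4299 0.0019] [458. 330.]
scene flask_rim 0.94 [0.6046 0.2818 0.1974] [392. 253.]
scene start_button_top 0.58
[... 373 characters left out ...]
]
top narrow_stopper 0.75 [ 0.5267 -0.0526 -0.0037] [346. 268.]
top narrow_stopper 0.68 [ 0.6641 -0.1748  0.0018] [386. 220.]
top narrow_stopper 0.65 [ 5.473e-01 -1.711e-01 -4.000e-04] [386. 260.]
top wide_stopper 0.57 [ 0.5026 -0.3498 -0.0009] [447. 273.]
top flask_rim 0.85 [0.6051 0.2767 0.1933] [223. 239.]
top flask_rim 0.45 [ 0.549  -0.1722  0.0013] [386. 259.]
top start_button_top 0.52 [0.5706 0.1126 0.0838] [288. 253.]
top shaker 0.72 [ 0.5874  0.211  -0.0015] [256. 250.]
top shaker 0.53 [ 0.6897 -0.3614  0.0018] [448. 210.]
top jar 0.68 [ 7.565e-01 -9.440e-02  3.000e-04] [357. 190.]
top beaker 0.93 [ 0.6889 -0.3601 -0.0024] [447. 211.]
top brush 0.84 [0.5001 0.4249 0.0053] [182. 281.]
```

```bash
python3 - <<'E'
import cv2,numpy as np
a=cv2.imread("pics/scene0.png")[160:350,180:500]
b=cv2.imread("pics/top0.png")[150:310,150:470]
im=np.vstack([cv2.resize(a,None,fx=1.7,fy=1.7,interpolation=2),cv2.resize(b,None,fx=1.7,fy=1.7,interpolation=2)])
cv2.imwrite("pics/c0.png",im);print(im.shape)
E
```

```text
(595, 544, 3)
```

View pics/c0.png

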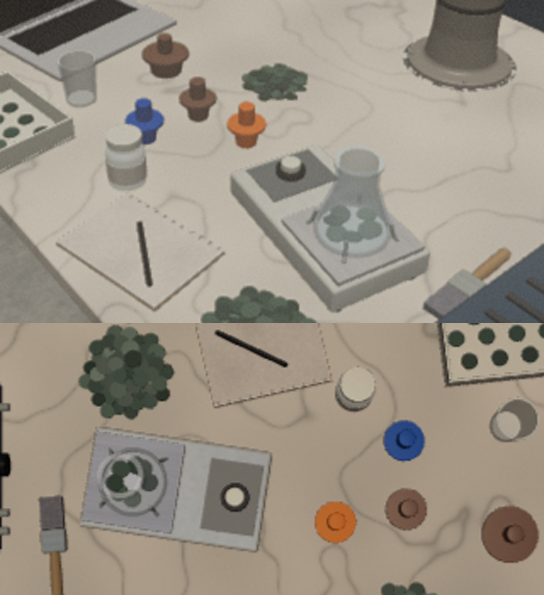

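```bash
python3 - <<'E'
from h import *
import cell
print([n for n in dir(cell) if not n.startswith('_')], getattr(cell,'finger_overhang',None))
a=cv2.imread("pics/scene0.png")[175:255,225:345]
b=cv2.imread("pics/top0.png")[205:295,330:465]
im=np.vstack([cv2.resize(a,(540,360),interpolation=2),cv2.resize(b,(540,360)[:1]+(240,),interpolation=2)])
cv2.imwrite("pics/c1.png",im)
# centroid of the button/ mouth etc. by trace
for n in ["scene","top"]:
    p=read_camera(n)
    for q in ["narrow_stopper","wide_stopper"]:
        for r in trace(p,q)[:4]:
            m=r["pixels"];ys,xs=np.nonzero(m)
            print(n,q,round(r["confidence"],2),xs.min(),xs.max(),ys.min(),ys.max(),p["pixels"][m].mean(0).round())
    print(p["K"][0,0],[round(float(v),4) for v in (-cv2.Rodrigues(np.array(p["rvec"]))[0].T@np.array(p["tvec"]).ravel())])
E
```

```text
['IKError', 'boxes_of', 'finger_overhang', 'hand_in', 'mark_of', 'observe', 'read_camera', 'trace'] 0.0655
scene narrow_stopper 0.69 313 335 220 246 [ 69. 104. 161.]
scene narrow_stopper 0.67 254 275 217 244 [128.  89.  77.]
scene narrow_stopper 0.63 285 306 205 230 [ 75.  87. 105.]
scene wide_stopper 0.56 264 290 180 205 [ 71.  84. 102.]
491.7485733915117 [1.303, 0.8834, 0.8873]
top narrow_stopper 0.93 376 400 247 271 [ 69.  84. 111.]
top narrow_stopper 0.76 377 399 207 229 [123.  68.  41.]
top narrow_stopper 0.71 433 465 258 290 [ 59.  74. 102.]
top narrow_stopper 0.66 335 358 255 278 [ 45.  99. 177.]
top wide_stopper 0.76 434 465 258 290 [ 59.  74. 101.]
top wide_stopper 0.69 437 466 195 219 [111. 123. 132.]
552.3121977913032 [0.4759, 0.043, 1.6263]
```

View pics/c1.png

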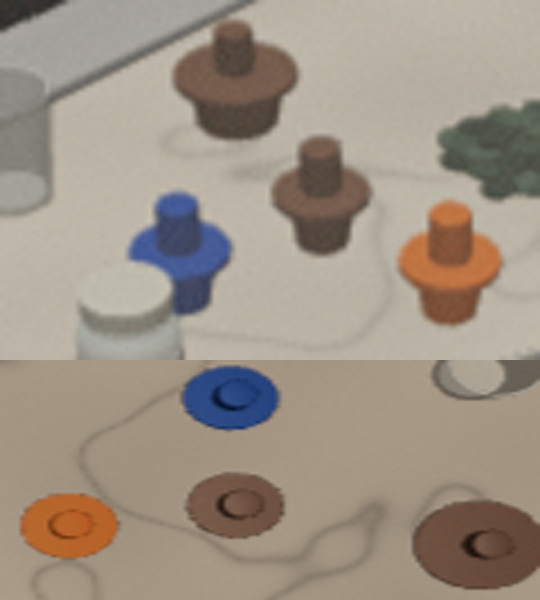

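The narrow stopper candidates are:
- small brown: scene (296,220), top (388,259)
- large brown: scene (277,192), top (449,274)
- blue: scene (264,232), top (388,218)
- orange: scene (324,234), top (346,267)

The small brown one is the narrow_stopper. Its flange is about 70 mm across, while the large brown one is about 96 mm. The enlarged crop confirms this.

```bash
cat >> h.py <<'E'
def toolR(s):
    from scipy.spatial.transform import Rotation as Ro
    return Ro.from_euler("xyz",s["tool_rot"]).as_matrix()
def shift(P,s=None):
    s=s or observe(); return (1000*toolR(s).T@(np.array(P)-s["tool_pos"])).round(1)
E
python3 - <<'E'
from h import *
p=read_camera("top"); print(ray(p,(388,259),.042),ray(p,(288,253),.079))
print(shift([.549,-.174,.25]))
E
```

```text
[ 0.54752478 -0.17203186  0.042     ] [0.57026301 0.11306732 0.079     ]
[-569.5 -439.1   42.2]
```

arm_command:
  series:
    - {"x": -50, "y": -39, "z": 4}
    - {"x": -568, "y": -438, "z": 42}
    - {"x": -568, "y": -438, "z": 42}
    - {"x": -568, "y": -438, "z": 42}
    - {"x": -568, "y": -438, "z": 42}
    - {"x": -568, "y": -438, "z": 42}
    - {"x": -568, "y": -438, "z": 42}
    - {"x": -568, "y": -438, "z": 42}
    - {"x": -568, "y": -438, "z": 42}
    - {"x": -568, "y": -438, "z": 42}
    - {"x": -568, "y": -438, "z": 42}
    - {"x": -568, "y": -438, "z": 42}
    - {"x": -568, "y": -438, "z": 42}
    - {"x": -568, "y": -438, "z": 42}
    - {"x": -568, "y": -438, "z": 42}
    - {"x": -568, "y": -438, "z": 42}
    - {"x": -568, "y": -438, "z": 42}
    - {"x": -568, "y": -438, "z": 42}
    - {"x": -568, "y": -438, "z": 42}
    - {"x": -568, "y": -438, "z": 42}
  hand: 60
  squeeze: 15

```text
invalid input
```

```bash
python3 - <<'E'
from h import *
s=observe();print(s["time"],s["tool_pos"],s["tool_rot"],s["opening"],s["contact_force"])
p=read_camera("wrist");cv2.imwrite("pics/w1.png",p["pixels"])
print("cam",-cv2.Rodrigues(np.array(p["rvec"]))[0].T@np.array(p["tvec"]).ravel())
for r in mark_of(p,"narrow_stopper")[:3]: print(r["confidence"],r["point"],proj(p,r["point"]))
for r in trace(p,"narrow_stopper")[:3]:
    m=r["pixels"];ys,xs=np.nonzero(m);print(xs.min(),xs.max(),ys.min(),ys.max(),p["pixels"][m].mean(0))
E
```

```text
1.25 [0.23154504 0.47119856 0.29224734] [3.14150002e+00 1.75589522e-06 2.68483478e+00] 0.09181973873456889 [-0.90791491  0.54635022 -0.44728453]
cam [0.16759458 0.50304782 0.3855794 ]
```

View pics/w1.png

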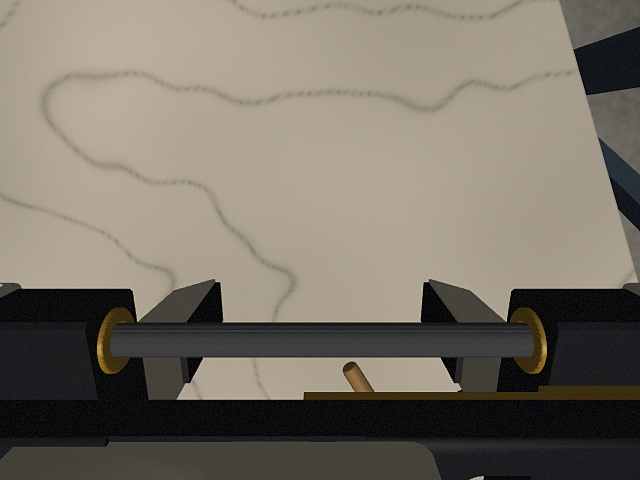

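The wrist view shows only bare table and the fingers at (190,330) and (450,330), because the move was refused. I'll resend it with all six fields in each row.

arm_command:
  series:
    - {"x": -50, "y": -39, "z": 4, "rx": 0, "ry": 0, "rz": 0}
    - {"x": -568, "y": -438, "z": 42, "rx": 0, "ry": 0, "rz": 0}
    - {"x": -568, "y": -438, "z": 42, "rx": 0, "ry": 0, "rz": 0}
    - {"x": -568, "y": -438, "z": 42, "rx": 0, "ry": 0, "rz": 0}
    - {"x": -568, "y": -438, "z": 42, "rx": 0, "ry": 0, "rz": 0}
    - {"x": -568, "y": -438, "z": 42, "rx": 0, "ry": 0, "rz": 0}
    - {"x": -568, "y": -438, "z": 42, "rx": 0, "ry": 0, "rz": 0}
    - {"x": -568, "y": -438, "z": 42, "rx": 0, "ry": 0, "rz": 0}
    - {"x": -568, "y": -438, "z": 42, "rx": 0, "ry": 0, "rz": 0}
    - {"x": -568, "y": -438, "z": 42, "rx": 0, "ry": 0, "rz": 0}
    - {"x": -568, "y": -438, "z": 42, "rx": 0, "ry": 0, "rz": 0}
    - {"x": -568, "y": -438, "z": 42, "rx": 0, "ry": 0, "rz": 0}
    - {"x": -568, "y": -438, "z": 42, "rx": 0, "ry": 0, "rz": 0}
    - {"x": -568, "y": -438, "z": 42, "rx": 0, "ry": 0, "rz": 0}
    - {"x": -568, "y": -438, "z": 42, "rx": 0, "ry": 0, "rz": 0}
    - {"x": -568, "y": -438, "z": 42, "rx": 0, "ry": 0, "rz": 0}
    - {"x": -568, "y": -438, "z": 42, "rx": 0, "ry": 0, "rz": 0}
    - {"x": -568, "y": -438, "z": 42, "rx": 0, "ry": 0, "rz": 0}
  hand: 60
  squeeze: 15

```text
time: 3.2
tool_pos: [0.5477, -0.1712, 0.2504]
tool_rot: [3.141, -0.0, 2.686]
contact_force: [-0.0, 0.5, -0.3]
opening: 0.0596
grip_force: 0.0
```

```bash
python3 - <<'E'
from h import *
s=observe();print(s["tool_pos"],s["qpos"])
p=read_camera("wrist");cv2.imwrite("pics/w2.png",p["pixels"])
print("cam",-cv2.Rodrigues(np.array(p["rvec"]))[0].T@np.array(p["tvec"]).ravel())
print("proj est origin/flange/top",[proj(p,[.5475,-.172,z]).round() for z in (0,.044,.08)])
for r in mark_of(p,"narrow_stopper")[:3]: print(r["confidence"],r["point"],proj(p,r["point"]))
for r in trace(p,"narrow_stopper")[:3]:
    m=r["pixels"];ys,xs=np.nonzero(m);print(xs.min(),xs.max(),ys.min(),ys.max(),p["pixels"][m].mean(0))
E
```

```text
[ 0.54771981 -0.1711808   0.25036413] [-4.36614417e-01  4.65848093e-01  1.45016861e+00  3.96864061e-04
  1.22604359e+00 -1.55180113e+00]
cam [ 0.48375965 -0.13943849  0.34373516]
proj est origin/flange/top [array([320., 215.]), array([320., 226.]), array([319., 238.])]
0.86 [0.6632, -0.1783, 0.0012] [364.57590145 319.24423421]
0.84 [0.5447, -0.1735, -0.0006] [316.92681081 213.1596681 ]
0.6 [0.5298, -0.0552, -0.0009] [428.92968213 140.76701615]
276 360 186 269 [ 79.2207605   98.03351955 132.72481528]
402 491 95 186 [  0.51192661 106.4851682  216.08792049]
343 400 304 381 [157.18741809  69.17693316  17.98230668]
```

View pics/w2.png

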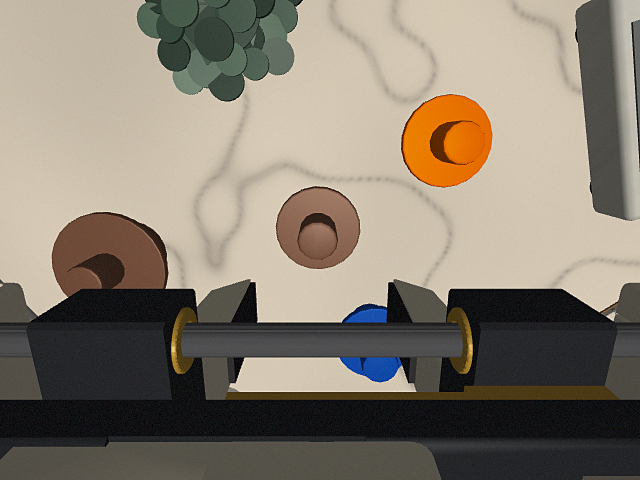

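Wrist view: the small brown stopper has its flange centred at (318,228) and its grip top at (318,240), within 1–2 px of my estimate. I'll compute the descent.

```bash
python3 - <<'E'
from h import *
p=read_camera("wrist")
a=ray(p,(318.2,227.7),.0435);b=ray(p,(318,240.5),.08);print(a,b)
m=(a+b)/2;print(shift([m[0],m[1],.116]))
E
```

```text
[ 0.5487623  -0.17381786  0.0435    ] [ 0.54946854 -0.17402934  0.08      ]
[ -2.   -1.8 134.7]
```

arm_command:
  series:
    - {"x": -1.5, "y": -1.5, "z": 30, "rx": 0, "ry": 0, "rz": 0}
    - {"x": -1.5, "y": -1.5, "z": 70, "rx": 0, "ry": 0, "rz": 0}
    - {"x": -1.5, "y": -1.5, "z": 100, "rx": 0, "ry": 0, "rz": 0}
    - {"x": -1.5, "y": -1.5, "z": 120, "rx": 0, "ry": 0, "rz": 0}
    - {"x": -1.5, "y": -1.5, "z": 130, "rx": 0, "ry": 0, "rz": 0}
    - {"x": -1.5, "y": -1.5, "z": 134.5, "rx": 0, "ry": 0, "rz": 0}
    - {"x": -1.5, "y": -1.5, "z": 134.5, "rx": 0, "ry": 0, "rz": 0}
    - {"x": -1.5, "y": -1.5, "z": 134.5, "rx": 0, "ry": 0, "rz": 0}

```text
time: 4.2
tool_pos: [0.5494, -0.1746, 0.1169]
tool_rot: [3.141, 0.002, 2.685]
contact_force: [-0.2, -0.4, 0.2]
opening: 0.0596
grip_force: 0.0
```

arm_command:
  series:
    - {"x": 0, "y": 0, "z": 0, "rx": 0, "ry": 0, "rz": 0}
    - {"x": 0, "y": 0, "z": 0, "rx": 0, "ry": 0, "rz": 0}
    - {"x": 0, "y": 0, "z": 0, "rx": 0, "ry": 0, "rz": 0}
    - {"x": 0, "y": 0, "z": 0, "rx": 0, "ry": 0, "rz": 0}
    - {"x": 0, "y": 0, "z": 0, "rx": 0, "ry": 0, "rz": 0}
    - {"x": 0, "y": 0, "z": 0, "rx": 0, "ry": 0, "rz": 0}
    - {"x": 0, "y": 0, "z": 0, "rx": 0, "ry": 0, "rz": 0}
    - {"x": 0, "y": 0, "z": 0, "rx": 0, "ry": 0, "rz": 0}
  hand: 15
  squeeze: 20

```text
time: 5.0
tool_pos: [0.5489, -0.1745, 0.1158]
tool_rot: [3.142, 0.0, 2.685]
contact_force: [-0.5, -0.9, 2.2]
opening: 0.0295
grip_force: 20.0
```

arm_command:
  series:
    - {"x": 0, "y": 0, "z": -10, "rx": 0, "ry": 0, "rz": 0}
    - {"x": 0, "y": 0, "z": -30, "rx": 0, "ry": 0, "rz": 0}
    - {"x": 0, "y": 0, "z": -60, "rx": 0, "ry": 0, "rz": 0}
    - {"x": 0, "y": 0, "z": -95, "rx": 0, "ry": 0, "rz": 0}
    - {"x": 0, "y": 5, "z": -130, "rx": 0, "ry": 0, "rz": 0}
    - {"x": 0, "y": 20, "z": -165, "rx": 0, "ry": 0, "rz": 0}
    - {"x": 5, "y": 45, "z": -195, "rx": 0, "ry": 0, "rz": 0}
    - {"x": 15, "y": 80, "z": -218, "rx": 0, "ry": 0, "rz": 0}
    - {"x": 25, "y": 120, "z": -230, "rx": 0, "ry": 0, "rz": 0}
    - {"x": 35, "y": 160, "z": -235, "rx": 0, "ry": 0, "rz": 0}
    - {"x": 42, "y": 200, "z": -235, "rx": 0, "ry": 0, "rz": 0}
    - {"x": 50, "y": 240, "z": -235, "rx": 0, "ry": 0, "rz": 0}
    - {"x": 57, "y": 280, "z": -235, "rx": 0, "ry": 0, "rz": 0}
    - {"x": 64, "y": 320, "z": -235, "rx": 0, "ry": 0, "rz": 0}
    - {"x": 70, "y": 360, "z": -235, "rx": 0, "ry": 0, "rz": 0}
    - {"x": 75, "y": 395, "z": -235, "rx": 0, "ry": 0, "rz": 0}
    - {"x": 78, "y": 418, "z": -235, "rx": 0, "ry": 0, "rz": 0}
    - {"x": 80, "y": 430, "z": -235, "rx": 0, "ry": 0, "rz": 0}
    - {"x": 80, "y": 430, "z": -235, "rx": 0, "ry": 0, "rz": 0}
    - {"x": 80, "y": 430, "z": -235, "rx": 0, "ry": 0, "rz": 0}

```text
time: 7.0
tool_pos: [0.6664, 0.2464, 0.3506]
tool_rot: [-3.141, -0.0, 2.685]
contact_force: [-0.5, -0.1, -0.9]
opening: 0.0295
grip_force: 20.0
```

```bash
python3 - <<'E'
from h import *
s=observe();print(s["tool_pos"],s["tool_rot"],s["opening"],s["grip_force"])
p=read_camera("wrist");cv2.imwrite("pics/w3.png",p["pixels"])
print("proj est",[proj(p,P).round(1) for P in ([.605,.279,.195],[.571,.114,.079])])
for q in ["flask_rim","start_button_top","narrow_stopper_flange","narrow_stopper"]:
  for r in mark_of(p,q)[:3]: print(q,r["confidence"],r["point"],proj(p,r["point"]))
E
```

```text
[0.6664322  0.24644459 0.35064666] [-3.14086884e+00 -3.15929460e-04  2.68498607e+00] 0.02951308871749013 19.983101785182953
proj est [array([324. , 138.8]), array([154.8, 182.8])]
flask_rim 0.69 [0.6006, 0.2793, 0.1961] [321.41427354 132.11874365]
flask_rim 0.69 [0.664, 0.2448, 0.236] [316.15333265 259.93749249]
flask_rim 0.41 [0.5911, 0.2101, 0.0018] [263.74031805 153.49978936]
start_button_top 0.78 [0.5765, 0.1091, 0.0775] [154.33684476 189.92624523]
narrow_stopper_flange 0.63 [0.667, 0.2453, 0.2733] [318.75014523 288.97544517]
narrow_stopper_flange 0.55 [0.5268, -0.0512, 0.0374] [ 22.08212801 208.39841603]
narrow_stopper 0.96 [0.663, 0.2455, 0.2341] [316.50912837 256.96420566]
narrow_stopper 0.79 [0.5268, -0.0547, 0.0022] [ 42.43498974 204.15231078]
```

View pics/w3.png

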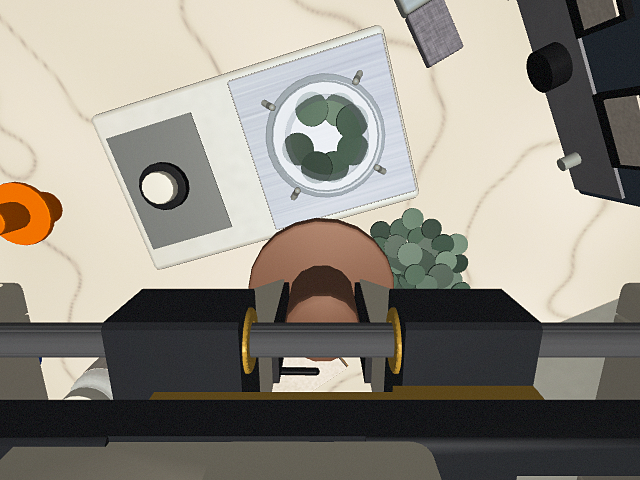

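The stopper is held upright in the fingers (flange at about (320,270)). The flask is around (325,135) and the button at (160,186). I'll refine the rim with an enlarged overlay.

```bash
cat >> h.py <<'E'
def circ(p,c,r,n=72):
    a=np.linspace(0,2*np.pi,n)
    P=np.c_[c[0]+r*np.cos(a),c[1]+r*np.sin(a),np.full(n,c[2])]
    return cv2.projectPoints(P,p["rvec"],p["tvec"],p["K"],None)[0].reshape(-1,2)
E
python3 - <<'E'
from h import *
out=[]
for n,(x,y,w,h),k in [("wrist",(250,60,150,150),4),("top",(190,205,75,75),8)]:
    p=read_camera(n)
    im=cv2.resize(p["pixels"][y:y+h,x:x+w],(600,600),interpolation=cv2.INTER_CUBIC)[:,:]
    for c,r,col in [([.605,.279,.195],.035,(0,0,255)),([.605,.279,.065],.057,(255,0,0))]:
        q=((circ(p,c,r)-[x-.5,y-.5])*k)
        for u in q: cv2.circle(im,tuple(int(v) for v in u),1,col,-1)
    out.append(cv2.resize(im,(400,400),interpolation=cv2.INTER_AREA))
    print(n,p["K"][0,0])
cv2.imwrite("pics/c3.png",np.hstack(out))
E
```

```text
wrist 374.7217364836381
top 552.3121977913032
```

View pics/c3.png

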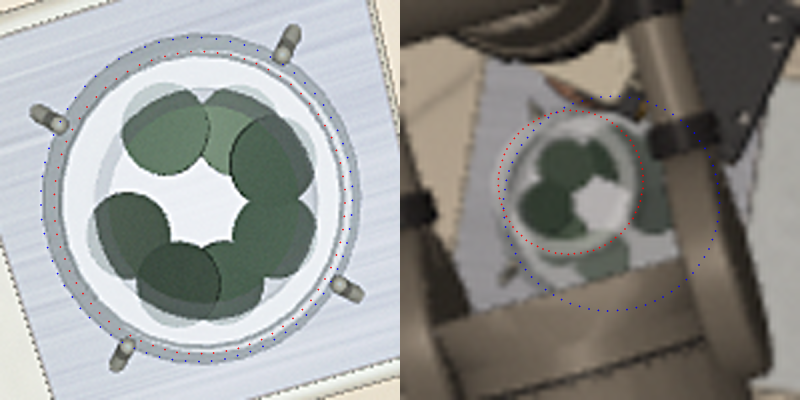

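```bash
python3 - <<'E'
from h import *
from scipy.ndimage import map_coordinates as mc
p=read_camera("wrist");g=cv2.GaussianBlur(cv2.cvtColor(p["pixels"],6),(0,0),.8).astype(float)
def val(c,r):
    q=circ(p,c,r,180);return mc(g,[q[:,1],q[:,0]],order=1)
def fit(z,rs,c0):
    best=[]
    for r in rs:
      for dx in np.arange(-8,8.1,.5):
        for dy in np.arange(-8,8.1,.5):
          c=[c0[0]+dx/1e3,c0[1]+dy/1e3,z]
          best.append((np.abs(np.median(val(c,r+.001)-val(c,r-.001))),r,c[0],c[1]))
    best.sort(reverse=True);return best[:5]
for n,z,rs in [("rim out",.195,[.0335,.034,.0345,.035,.0355,.036]),("rim in",.195,[.0265,.027,.0275]),("foot",.065,[.056,.0565,.057,.0575,.058]),("button",.079,[.0155,.016,.0165]),("bhouse",.071,[.0235,.024,.0245])]:
    for b in fit(z,rs,(.605,.279) if z!=.079 and z!=.071 else (.573,.112))[:3]: print(n,np.round(b,4))
p=read_camera("top")
E
```

```text
rim out [5.24527e+01 3.35000e-02 6.05000e-01 2.79500e-01]
rim out [5.08875e+01 3.35000e-02 6.04500e-01 2.79000e-01]
rim out [5.0432e+01 3.3500e-02 6.0500e-01 2.7900e-01]
rim in [9.77309e+01 2.70000e-02 6.05500e-01 2.80500e-01]
rim in [9.51848e+01 2.70000e-02 6.05000e-01 2.80500e-01]
rim in [9.33787e+01 2.70000e-02 6.05500e-01 2.81000e-01]
foot [35.0969  0.058   0.6055  0.2805]
foot [34.4024  0.058   0.606   0.2805]
foot [33.9142  0.058   0.6055  0.28  ]
button [1.425708e+02 1.550000e-02 5.760000e-01 1.135000e-01]
button [1.411272e+02 1.550000e-02 5.760000e-01 1.140000e-01]
button [1.377642e+02 1.550000e-02 5.765000e-01 1.140000e-01]
bhouse [7.98104e+01 2.35000e-02 5.77000e-01 1.18000e-01]
bhouse [7.83101e+01 2.40000e-02 5.77000e-01 1.17000e-01]
bhouse [7.78121e+01 2.40000e-02 5.77000e-01 1.17500e-01]
```

arm_command:
  series:
    - {"x": 10, "y": 0.5, "z": 0, "rx": 0, "ry": 0, "rz": 0}
    - {"x": 30, "y": 1.5, "z": 0, "rx": 0, "ry": 0, "rz": 0}
    - {"x": 52, "y": 2.5, "z": 0, "rx": 0, "ry": 0, "rz": 0}
    - {"x": 65, "y": 3.5, "z": 0, "rx": 0, "ry": 0, "rz": 0}
    - {"x": 70, "y": 3.5, "z": 0, "rx": 0, "ry": 0, "rz": 0}
    - {"x": 70, "y": 3.5, "z": 5, "rx": 0, "ry": 0, "rz": 0}
    - {"x": 70, "y": 3.5, "z": 15, "rx": 0, "ry": 0, "rz": 0}
    - {"x": 70, "y": 3.5, "z": 25, "rx": 0, "ry": 0, "rz": 0}
    - {"x": 70, "y": 3.5, "z": 33, "rx": 0, "ry": 0, "rz": 0}
    - {"x": 70, "y": 3.5, "z": 40, "rx": 0, "ry": 0, "rz": 0}
    - {"x": 70, "y": 3.5, "z": 46, "rx": 0, "ry": 0, "rz": 0}
    - {"x": 70, "y": 3.5, "z": 51, "rx": 0, "ry": 0, "rz": 0}
    - {"x": 70, "y": 3.5, "z": 55, "rx": 0, "ry": 0, "rz": 0}
    - {"x": 70, "y": 3.5, "z": 55, "rx": 0, "ry": 0, "rz": 0}
  squeeze: 25

```text
time: 8.85
tool_pos: [0.6053, 0.2807, 0.2952]
tool_rot: [-3.141, -0.001, 2.685]
contact_force: [-0.7, 0.2, -1.0]
opening: 0.0296
grip_force: 25.0
```

arm_command:
  series:
    - {"x": 0, "y": 0, "z": 4, "rx": 0, "ry": 0, "rz": 0}
    - {"x": 0, "y": 0, "z": 8, "rx": 0, "ry": 0, "rz": 0}
    - {"x": 0, "y": 0, "z": 11, "rx": 0, "ry": 0, "rz": 0}
    - {"x": 0, "y": 0, "z": 14, "rx": 0, "ry": 0, "rz": 0}
    - {"x": 0, "y": 0, "z": 16, "rx": 0, "ry": 0, "rz": 0}
    - {"x": 0, "y": 0, "z": 17.5, "rx": 0, "ry": 0, "rz": 0}
    - {"x": 0, "y": 0, "z": 18.5, "rx": 0, "ry": 0, "rz": 0}
    - {"x": 0, "y": 0, "z": 19, "rx": 0, "ry": 0, "rz": 0}
    - {"x": 0, "y": 0, "z": 19, "rx": 0, "ry": 0, "rz": 0}

```text
time: 9.75
tool_pos: [0.6054, 0.2808, 0.2767]
tool_rot: [3.141, 0.0, 2.685]
contact_force: [-0.2, -0.3, -0.9]
opening: 0.0296
grip_force: 25.0
```

arm_command:
  series:
    - {"x": 0, "y": 0, "z": 0.5, "rx": 0, "ry": 0, "rz": 0}
    - {"x": 0, "y": 0, "z": 1, "rx": 0, "ry": 0, "rz": 0}
    - {"x": 0, "y": 0, "z": 1.5, "rx": 0, "ry": 0, "rz": 0}
    - {"x": 0, "y": 0, "z": 2, "rx": 0, "ry": 0, "rz": 0}
    - {"x": 0, "y": 0, "z": 2.3, "rx": 0, "ry": 0, "rz": 0}
    - {"x": 0, "y": 0, "z": 2.3, "rx": 0, "ry": 0, "rz": 0}

```text
time: 10.35
tool_pos: [0.6054, 0.2807, 0.2749]
tool_rot: [3.141, 0.0, 2.685]
contact_force: [-2.4, -1.2, 1.6]
opening: 0.0295
grip_force: 25.0
```

Contact is starting, at the height I expected for home. I'll press a little more.

arm_command:
  series:
    - {"x": 0, "y": 0, "z": 0.3, "rx": 0, "ry": 0, "rz": 0}
    - {"x": 0, "y": 0, "z": 0.6, "rx": 0, "ry": 0, "rz": 0}
    - {"x": 0, "y": 0, "z": 0.9, "rx": 0, "ry": 0, "rz": 0}
    - {"x": 0, "y": 0, "z": 0.9, "rx": 0, "ry": 0, "rz": 0}

```text
time: 10.75
tool_pos: [0.6053, 0.2807, 0.2748]
tool_rot: [3.141, 0.001, 2.685]
contact_force: [-2.5, -1.6, 6.9]
opening: 0.0291
grip_force: 25.0
```

arm_command:
  series:
    - {"x": 0, "y": 0, "z": 0.5, "rx": 0, "ry": 0, "rz": 0}
    - {"x": 0, "y": 0, "z": 1, "rx": 0, "ry": 0, "rz": 0}
    - {"x": 0, "y": 0, "z": 1, "rx": 0, "ry": 0, "rz": 0}
    - {"x": 0, "y": 0, "z": 1, "rx": 0, "ry": 0, "rz": 0}

```text
time: 11.15
tool_pos: [0.6053, 0.2806, 0.2748]
tool_rot: [3.14, 0.002, 2.685]
contact_force: [-5.4, -3.5, 10.8]
opening: 0.0295
grip_force: 25.0
```

arm_command:
  series:
    - {"x": 0, "y": 0, "z": -1.5, "rx": 0, "ry": 0, "rz": 0}
    - {"x": 0, "y": 0, "z": -1.5, "rx": 0, "ry": 0, "rz": 0}
    - {"x": 0, "y": 0, "z": -1.5, "rx": 0, "ry": 0, "rz": 0}
    - {"x": 0, "y": 0, "z": -1.5, "rx": 0, "ry": 0, "rz": 0}
    - {"x": 0, "y": 0, "z": -1.5, "rx": 0, "ry": 0, "rz": 0}
  hand: 60

```text
time: 11.65
tool_pos: [0.6054, 0.2808, 0.2736]
tool_rot: [-3.141, -0.0, 2.685]
contact_force: [-1.0, -0.4, 0.5]
opening: 0.0593
grip_force: 0.0
```

arm_command:
  series:
    - {"x": 0, "y": 0, "z": -8, "rx": 0, "ry": 0, "rz": 0}
    - {"x": 0, "y": 0, "z": -25, "rx": 0, "ry": 0, "rz": 0}
    - {"x": 0, "y": 0, "z": -50, "rx": 0, "ry": 0, "rz": 0}
    - {"x": 0, "y": 0, "z": -75, "rx": 0, "ry": 0, "rz": 0}
    - {"x": -15, "y": -10, "z": -85, "rx": 0, "ry": 0, "rz": 0}
    - {"x": -45, "y": -40, "z": -90, "rx": 0, "ry": 0, "rz": 0}
    - {"x": -75, "y": -70, "z": -90, "rx": 0, "ry": 0, "rz": 0}
    - {"x": -80, "y": -80, "z": -90, "rx": 0, "ry": 0, "rz": 0}
    - {"x": -80, "y": -80, "z": -90, "rx": 0, "ry": 0, "rz": 0}
    - {"x": -80, "y": -80, "z": -90, "rx": 0, "ry": 0, "rz": 0}
  hand: 0

```text
time: 12.65
tool_pos: [0.6416, 0.1745, 0.3644]
tool_rot: [3.141, -0.0, 2.685]
contact_force: [0.2, 0.3, -0.8]
opening: 0.0006
grip_force: 0.0
```

```bash
python3 - <<'E'
from h import *
s=observe();print(s["time"],s["tool_pos"],s["opening"])
w=read_camera("wrist");sc=read_camera("scene")
for p in (w,sc):
  for q in ["narrow_stopper","narrow_stopper_flange","start_button_top"]:
    for r in mark_of(p,q)[:2]: print(q,round(r["confidence"],2),r["point"],proj(p,r["point"]).round())
for p,c in ((w,(0,0,255)),(sc,(0,0,255))):
  for z,r in ((.203,.035),(.239,.015)):
    for u in circ(p,[.6053,.2805,z],r,48): cv2.circle(p["pixels"],tuple(int(round(v)) for v in u),0,c,-1)
print(shift([.576,.1135,.16]))
a=cv2.resize(w["pixels"],(400,300),interpolation=3)
b=cv2.resize(sc["pixels"][210:300,340:460],(400,300),interpolation=2)
cv2.imwrite("pics/c4.png",np.hstack([cv2.resize(w["pixels"][40:280,120:440],(400,300)),b]))
E
```

```text
12.65 [0.64162618 0.17446209 0.36438555] 0.0006433421341751118
narrow_stopper 0.7 [0.6652, -0.1744, 0.0001] [ 97. 325.]
narrow_stopper 0.64 [0.6009, 0.2807, 0.1638] [424. 119.]
narrow_stopper_flange 0.96 [0.6018, 0.2793, 0.1961] [436. 119.]
narrow_stopper_flange 0.74 [0.5293, -0.0516, 0.0373] [ 97. 200.]
start_button_top 0.76 [0.5741, 0.1115, 0.0774] [235. 175.]
narrow_stopper 0.88 [0.6627, -0.1737, 0.002] [267. 241.]
narrow_stopper 0.86 [0.5329, -0.0563, -0.0017] [324. 244.]
narrow_stopper_flange 0.86 [0.6597, -0.1779, 0.0381] [266. 230.]
narrow_stopper_flange 0.8 [0.5306, -0.0504, 0.039] [326. 234.]
start_button_top 0.5 [0.5749, 0.1141, 0.0796] [352. 254.]
[ 32.2 -83.6 204. ]
```

View pics/c4.png

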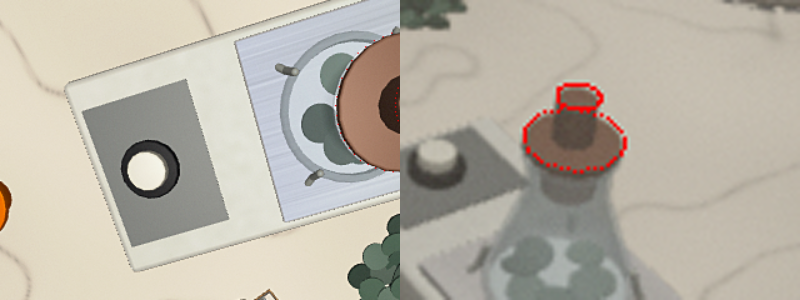

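Both views show the flange and grip tops on the predicted home circles, at left crop (385,100) and right crop (575,140), so the stopper is seated. Next is the button.

arm_command:
  series:
    - {"x": 10, "y": -25, "z": 0, "rx": 0, "ry": 0, "rz": 0}
    - {"x": 22, "y": -60, "z": 20, "rx": 0, "ry": 0, "rz": 0}
    - {"x": 31, "y": -80, "z": 50, "rx": 0, "ry": 0, "rz": 0}
    - {"x": 32, "y": -83.5, "z": 90, "rx": 0, "ry": 0, "rz": 0}
    - {"x": 32, "y": -83.5, "z": 130, "rx": 0, "ry": 0, "rz": 0}
    - {"x": 32, "y": -83.5, "z": 165, "rx": 0, "ry": 0, "rz": 0}
    - {"x": 32, "y": -83.5, "z": 190, "rx": 0, "ry": 0, "rz": 0}
    - {"x": 32, "y": -83.5, "z": 205, "rx": 0, "ry": 0, "rz": 0}
    - {"x": 32, "y": -83.5, "z": 212, "rx": 0, "ry": 0, "rz": 0}
    - {"x": 32, "y": -83.5, "z": 216, "rx": 0, "ry": 0, "rz": 0}
    - {"x": 32, "y": -83.5, "z": 218, "rx": 0, "ry": 0, "rz": 0}
    - {"x": 32, "y": -83.5, "z": 218, "rx": 0, "ry": 0, "rz": 0}

```text
time: 14.25
tool_pos: [0.5767, 0.113, 0.1467]
tool_rot: [3.141, 0.001, 2.685]
contact_force: [-0.3, 0.8, 0.3]
opening: 0.0
grip_force: 0.0
```

arm_command:
  series:
    - {"x": 0, "y": 0, "z": 2, "rx": 0, "ry": 0, "rz": 0}
    - {"x": 0, "y": 0, "z": 4, "rx": 0, "ry": 0, "rz": 0}
    - {"x": 0, "y": 0, "z": 6, "rx": 0, "ry": 0, "rz": 0}
    - {"x": 0, "y": 0, "z": 8, "rx": 0, "ry": 0, "rz": 0}
    - {"x": 0, "y": 0, "z": 10, "rx": 0, "ry": 0, "rz": 0}
    - {"x": 0, "y": 0, "z": 10, "rx": 0, "ry": 0, "rz": 0}
    - {"x": 0, "y": 0, "z": 10, "rx": 0, "ry": 0, "rz": 0}

```text
time: 14.95
tool_pos: [0.5769, 0.1129, 0.1367]
tool_rot: [3.141, 0.001, 2.685]
contact_force: [0.9, 0.2, 6.1]
opening: 0.0008
grip_force: 3.1
```

arm_command:
  series:
    - {"x": 0, "y": 0, "z": 1, "rx": 0, "ry": 0, "rz": 0}
    - {"x": 0, "y": 0, "z": 2, "rx": 0, "ry": 0, "rz": 0}
    - {"x": 0, "y": 0, "z": 2.5, "rx": 0, "ry": 0, "rz": 0}
    - {"x": 0, "y": 0, "z": 2.5, "rx": 0, "ry": 0, "rz": 0}
    - {"x": 0, "y": 0, "z": 2.5, "rx": 0, "ry": 0, "rz": 0}

```text
time: 15.45
tool_pos: [0.5769, 0.1129, 0.1364]
tool_rot: [3.14, 0.003, 2.685]
contact_force: [-4.3, -0.6, 21.5]
opening: 0.0007
grip_force: 10.5
```

The button is on its hard stop: 21 N, with the height no longer changing. I'll raise the arm.

arm_command:
  series:
    - {"x": 0, "y": 0, "z": -2, "rx": 0, "ry": 0, "rz": 0}
    - {"x": 0, "y": 0, "z": -6, "rx": 0, "ry": 0, "rz": 0}
    - {"x": 0, "y": 0, "z": -14, "rx": 0, "ry": 0, "rz": 0}
    - {"x": 0, "y": 0, "z": -35, "rx": 0, "ry": 0, "rz": 0}
    - {"x": 0, "y": 0, "z": -70, "rx": 0, "ry": 0, "rz": 0}
    - {"x": 0, "y": 0, "z": -110, "rx": 0, "ry": 0, "rz": 0}
    - {"x": 0, "y": 0, "z": -150, "rx": 0, "ry": 0, "rz": 0}
    - {"x": 0, "y": 0, "z": -180, "rx": 0, "ry": 0, "rz": 0}
    - {"x": 0, "y": 0, "z": -200, "rx": 0, "ry": 0, "rz": 0}
    - {"x": -20, "y": -30, "z": -210, "rx": 0, "ry": 0, "rz": 0}
    - {"x": -50, "y": -60, "z": -210, "rx": 0, "ry": 0, "rz": 0}
    - {"x": -50, "y": -60, "z": -210, "rx": 0, "ry": 0, "rz": 0}
    - {"x": -50, "y": -60, "z": -210, "rx": 0, "ry": 0, "rz": 0}

```text
time: 16.75
tool_pos: [0.5944, 0.0363, 0.3428]
tool_rot: [-3.141, -0.002, 2.683]
contact_force: [0.4, 0.4, -0.0]
opening: 0.0005
grip_force: 0.0
```

```bash
python3 - <<'E'
from h import *
s=observe();print(s["time"],s["tool_pos"],s["contact_force"])
for n in ("scene","top"):
  p=read_camera(n)
  for q in ["narrow_stopper_flange","start_button_top","wide_stopper","jar","beaker"]:
    for r in mark_of(p,q)[:3]: print(n,q,round(r["confidence"],2),r["point"])
  if n=="scene":
    im=p["pixels"].copy()
    for z,r in ((.203,.035),(.239,.015)):
      for u in circ(p,[.6053,.2805,z],r,40): cv2.circle(im,tuple(int(round(v)) for v in u),0,(0,0,255),-1)
    cv2.imwrite("pics/c5.png",cv2.resize(im[180:320,220:460],(800,467),interpolation=2))
E
```

```text
16.75 [0.59440788 0.03625875 0.34275975] [ 0.44287794  0.4450593  -0.02292301]
scene narrow_stopper_flange 0.84 [0.5315, -0.0478, 0.036]
scene narrow_stopper_flange 0.71 [0.658, -0.1734, 0.039]
scene narrow_stopper_flange 0.69 [0.6066, 0.2797, 0.193]
scene start_button_top 0.54 [0.5731, 0.1152, 0.077]
scene wide_stopper 0.88 [0.5026, -0.3465, -0.0024]
scene jar 0.7 [0.75, -0.0947, 0.0024]
scene jar 0.42 [0.6048, 0.2784, 0.155]
scene beaker 0.64 [0.6929, -0.3626, 0.0037]
top narrow_stopper_flange 0.72 [0.5304, -0.0521, 0.0379]
top narrow_stopper_flange 0.7 [0.6677, -0.1746, 0.0351]
top narrow_stopper_flange 0.58 [0.6026, 0.2821, 0.1942]
top wide_stopper 0.7 [0.5016, -0.349, -0.0015]
top jar 0.9 [0.7588, -0.0962, 0.0004]
top beaker 0.95 [0.6888, -0.3636, -0.0002]
```

View pics/c5.png

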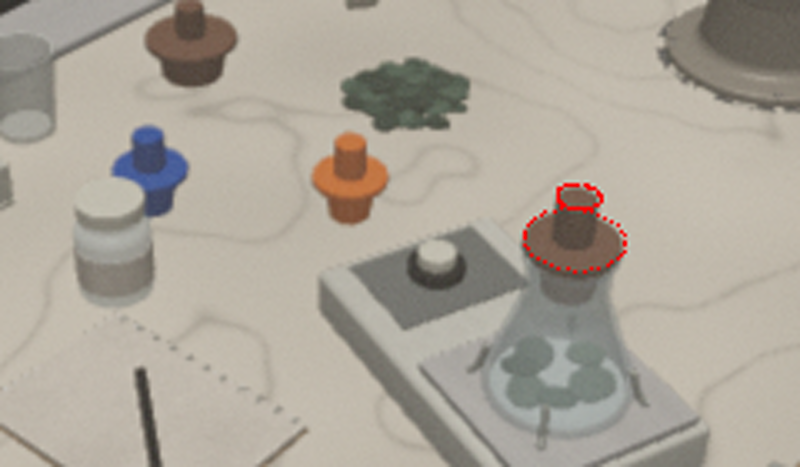

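The crop shows the stopper home on the flask (575,235) and the button back up (437,255). Everything else is where it was, so I'm handing in.

```bash
python3 -c "
from cell import *
print(hand_in())"
```

```text
the job is handed in; nothing more can be done
None
```

The narrow stopper is seated in the flask with its flange flat on the rim; the start button was then pressed fully down and came back up, nothing else was moved, and I handed the job in at about 17 s (no verdict was returned).

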